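Level the sprung stamping board and hold it pressed

ROBOT

A 6-joint arm with a two-finger parallel gripper is mounted at the origin on the work surface. World frame = base frame: x ahead of the robot, y to its left, z up, the work surface at z = 0. Lengths are in m, angles in rad, forces in N, time in s.
With the tool pointing down it reaches from about 0.375 to 0.825 m from the base axis. Payload 5.5 kg.
Tool frame: the origin (TCP) lies at the very end of the fingers, on their centre line; the grasp point (between the pads) lies 19 mm behind it; z points along the fingers, y is the line along which they close (so a half turn about z gives the same grasp; the last joint's range is limited). The gripper opens to 85 mm and grips with 20 to 120 N. Pads are 22 mm wide; open, the fingers measure 114 mm over their backs; the gripper's body (76 mm by 85 mm) begins 54 mm behind the grasp point. The pads swing forward as they close: fully open they stand 13 mm farther back than shut.
Start: joints at [1.152, 0.314, -0.047, 1.21, 0, 1.571], TCP at [0.244, 0.548, 0.231] pointing down, gripper open.
Joint ranges: [-2.67, 2.67], [-0.69, 1.73], [-1.03, 1.25], [-2.08, 2.16], [-1.42, 1.45], [-3.14, 3.14]. Speed limits (rad/s): [2.39, 2.39, 3.01, 3.14, 3.14, 3.14].

INTERFACE

Orientations are given as [roll, pitch, yaw] about the fixed x, y, z axes, in that order (R = Rz(yaw) Ry(pitch) Rx(roll)).
In Python, from station import * gives the robot as it stands.
- The arm moves only by the shell command python3 -m jog 'ROWS' [OPENING] [FORCE]. ROWS is JSON, a list of rows, each a list of 4 numbers: the shift along the tool's x, y, z in units of 5 cm (1.0 is 5 cm), then the turn about the tool's z in units of 30 degrees (1.0 is 30 degrees). In form: [[tx, ty, tz, roll], ...]. A call has 1 to 10 rows; each row shifts and turns the commanded pose from where the row before left it, along the tool's axes as they then stand; what a row does not reach is not made up. A row lasts 1/10 s, in which the tool goes at most 50 mm and 8.59 degrees, less where a joint would pass 70% of its speed; a pose out of reach is approached as far as the arm can. A call with a number of a shift or a turn outside -1 to 1 is refused whole. A call with a gripper value outside its range is refused whole. OPENING is the opening in per cent of the stroke, from 0 (shut) to 100 (fully open), set as the call begins (- or left out, the last holds). The fingers move at their own pace and stop on an object; FORCE is the grip in N (left out, the last holds). Time passes only in rows, so rows that do not move let the fingers close. It gives the time, the measured TCP pose, the force, the opening and the grip force at its end, in the units of the state.
- state(): the state, without advancing time (a new reading comes with each control period).
- get_image(name): name is "scene" or "top"; returns the picture (400x640x3 uint8, red, green, blue); there is no depth.
- get_calibration(name): a dict with "fov_y" (degrees; the focal length in pixels is half the picture's height over the tangent of half this angle, whatever the lens; pixels are square), "cx", "cy" (the principal point, pixels), "R" (3x3) and "t" (3): a world point X has camera coordinates R X + t. Camera axes: x right, y down, z forward; pixel columns grow to the right and rows downward; lengths in m; the calibration is good to about 2 mm. A picture is of the moment at which its call begins. get_calibration takes no time and is no camera call.
- sign_off(): hands the job in; it is judged then, once.
The state is a dict: "t": time; "joint_positions": joint angles; "qvel": joint speeds; "joint_torque": joint torques, N m; "tcp_pos": TCP position; "ee_rot": TCP orientation; "ft_force": force on the tool from outside, world axes, zero at the start; "torque": the same for the moment, N m; "gripper_width": finger opening in m; "finger_force": force on a finger pad.
Only numpy, scipy, OpenCV 4.12 (cv2) and the standard library are available. Lean on these libraries where they do the work, as an engineer would, in place of code of your own. Each camera call takes 0.05 s, during which the arm holds its last target. There are 200 camera calls.

TASK

Turn the catch knob on the robot's side of the stamping stand anticlockwise to its end stop, so that its arm swings out from under the board. Then take hold of the knob of the levelling foot, press it straight down until the foot is firmly on the table, and only then, keeping it pressed, turn it until the bubble of the spirit level sits centred between its two lines. Finish while still holding the knob and pressing it firmly down, so that I can nip up the locknut; leave the other things on the table where they are.

Things in the scene. Friction and masses are not known exactly. Their poses are not given: they have to be found in the camera images.
- stand: Stamping stand, bolted down. Origin: under its middle, at or up to 1 mm above the table; z up, x away from the robot, y along its board. A pale wooden board 120 (x) by 300 (y) by 24 mm, from y = -140 to 160 mm, top 64 mm up when level, is hinged at y = -120 mm; springs lift its other end, where the levelling foot is, 9 mm above level.
- catch_knob (a point): Smaller knob, on a post at x = -115, y = 0 of the stand. Point: on its axis, mid-height of its black grip bar (42 mm long, 14 thick, 30 tall, on a metal flange 46 mm across), 94 mm above the table. x axis along the bar, z up. In line below it a steel arm reaches under the board; until swung out it keeps the board from being pressed home. Turns with under 0.1 N m.
- lock (a joint): Angle of the catch knob, rad: grows anticlockwise seen from above; 0 = arm straight under the board, 1.3 = end stop, arm swung clear. Starts 0.1 to 0.4.
- foot_knob (a point): Larger knob on the board, at x = 0, y = 120 of the stand. Point: on its axis, mid-height of its black grip bar (52 mm long, 14 thick, 30 tall, on a metal flange 60 mm across), 103 mm above the table with the board level, 9 more at rest. x axis along the bar, z up. Springs push it up with 4 to 7 N; pressed down 4 to 8 mm the foot meets the table; 12 to 16 N in all holds it firmly.
- screw: The same knob's body; origin on its axis 53 mm below foot_knob. Turned anticlockwise seen from above it draws the foot up 3.5 mm per rad: with the foot on the table the knob then sinks as much and the bubble moves away from the knob, 19 mm per rad. Pressed at the start it is always too high, needing 0.5 to 1.3 rad anticlockwise. Stays where left; under 0.2 N m.
- foot: Levelling foot under the board below the foot knob: rubber-shod disc 32 mm across, 10 thick, on a steel screw. Its origin is on the screw's axis, 50 mm above its sole. It touches the table only while the board is pressed down.
- vial_mid (a point): Middle of the spirit level's glass tube (118 mm long, 14 across, along the stand's y), on the far edge of the board. Its y axis runs along the tube towards the foot knob. Two black rings round it, 19 mm either side of its middle, are the lines.
- bubble_mid (a point): Middle of the white bubble (25 mm long) in the tube. It floats to the higher end: at the tube's middle when the board is level, 47 mm towards the foot knob while the board is unpressed.
- mallet_mid (a point): Bystander: maple mallet lying on the table, 260 mm long; a point on its handle.
- roll_mid (a point): Bystander: middle of the tightly rolled hard mat, 320 mm long, 56 mm thick, lying.
- setter_mid (a point): Bystander: middle of the steel rivet setter, a rod 122 mm long, 14 mm thick, lying just beyond the board's far edge.
- mug_mid (a point): Bystander: middle of the white mug of pegs, 82 mm wide, 125 mm high with the pegs.
- jar_mid (a point): Bystander: middle of the closed jar of rivets, 54 mm wide, 65 mm high, beyond the hinged end of the board.
- anvil_mid (a point): Bystander: middle of the round steel block, 64 mm wide, 22 mm high.

How it is judged:
By the outcome, as a careful person would: the job done as asked, in the order asked, and still so for the second after the job is handed in, while the arm keeps its last pose, push and grip.
It also fails if it takes over 58 s, if anything falls off the work surface, if the arm or the gripper's body presses on something with over 40 N, if the wrist force passes 120 N, or if a joint passes its speed limit or range.

## Working session

There is one attempt and no reset: what is moved stays moved. The work goes in short steps, Python scripts to look and compute and a shell command to move; the robot and the scene stay as the last step left them, time stands still between calls to the robot, and variables do not carry over. Pictures are saved under pics/ and viewed, at most 10 in all, crops included, and the job is handed in when it is done.

```bash
mkdir -p pics; ls; python3 - <<'E'
from station import *
import cv2
for n in("scene","top"):
    cv2.imwrite(f"pics/{n}0.png",get_image(n)[:,:,::-1]); print(n,get_calibration(n))
print(state())
E
```

```text
pics
scene {'fov_y': 55.38100535414844, 'cx': 312.31538732543515, 'cy': 195.8078298570395, 'R': array([[-0.62890462,  0.77747589,  0.00319571],
       [ 0.46303949,  0.37785078, -0.80176257],
       [-0.62455857, -0.50275245, -0.59763414]]), 't': array([ 0.35923925, -0.174516  ,  1.48866455])}
top {'fov_y': 52.07690832710033, 'cx': 317.69769222845355, 'cy': 197.53380229324964, 'R': array([[-1.70117952e-02, -9.99847637e-01, -3.91174435e-03],
       [-9.84329962e-01,  1.74342793e-02, -1.75472427e-01],
       [ 1.75513890e-01,  8.65346180e-04, -9.84476574e-01]]), 't': array([0.00990406, 0.55602658, 1.21831399])}
{'t': 0.1, 'joint_positions': array([ 1.15196304e+00,  3.14146777e-01, -4.79106968e-02,  1.21018985e+00,
       -7.87759682e-06,  1.57078528e+00]), 'qvel': array([ 9.93554031e-05, -2.75868134e-03,  9.51981064e-04, -6.79544702e-04,
        1.88761292e-03,  5.56653382e-04]), 'joint_torque': array([ 4.31026028e-04, -5.40767992e+01,  3.40541983e+01,  1.12204932e-02,
        4.78608581e-05,  1.67951306e-06]), 'tcp_pos': array([0.2438248 , 0.54770048, 0.23055587]), 'ee_rot': array([-3.14014165e+00,  7.86155729e-06,  2.72277043e+00]), 'ft_force': array([0.3089049 , 0.66127419, 0.19628319]), 'torque': array([-0.0367322 ,  0.00783837,  0.01777487]), 'finger_force': 0.0, 'gripper_width': 0.0855047041509462}
```

View pics/top0.png

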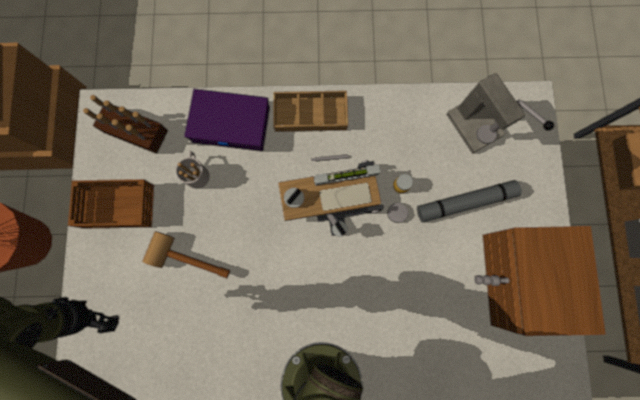

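View pics/scene0.png

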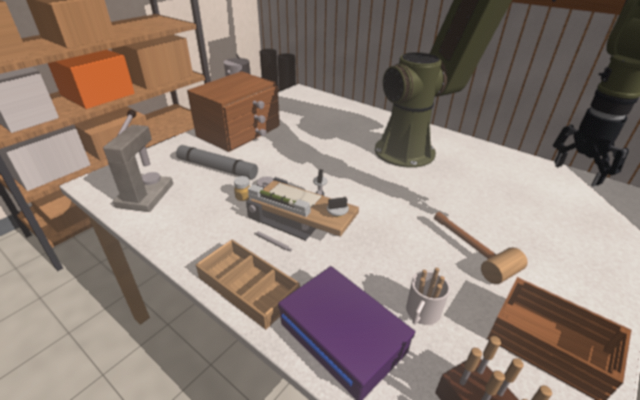

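The top view shows the board around (330,197), with the foot knob at (294,198), the catch knob at about (337,225) and the vial at about (348,174). I'll zoom in on both views.

```bash
cat > h.py <<'E'
import numpy as np, cv2
from station import *
def cam(n):
    c=get_calibration(n); f=200/np.tan(np.radians(c["fov_y"]/2)); return f,c["cx"],c["cy"],np.array(c["R"]),np.array(c["t"])
def proj(n,X):
    f,cx,cy,R,t=cam(n); p=np.atleast_2d(X)@R.T+t; return np.c_[f*p[:,0]/p[:,2]+cx,f*p[:,1]/p[:,2]+cy]
def back(n,uv,z):
    f,cx,cy,R,t=cam(n); d=R.T@np.array([(uv[0]-cx)/f,(uv[1]-cy)/f,1]); o=-R.T@t; return o+d*(z-o[2])/d[2]
E
python3 - <<'E'
import cv2
a=cv2.imread("pics/top0.png")[145:245,260:420]; b=cv2.imread("pics/scene0.png")[160:250,220:380]
r=lambda i:cv2.resize(i,None,fx=5,fy=5,interpolation=cv2.INTER_CUBIC)
cv2.imwrite("pics/tc0.png",r(a)); cv2.imwrite("pics/sc0.png",r(b))
from h import *
print(back("top",(294,198),.127),back("top",(337,225),.109), proj("top",[0,0,0]))
E
```

```text
[0.54208549 0.06899654 0.127     ] [ 0.4632117  -0.05462814  0.109     ] [[321.02553392 384.36317321]]
```

View pics/tc0.png

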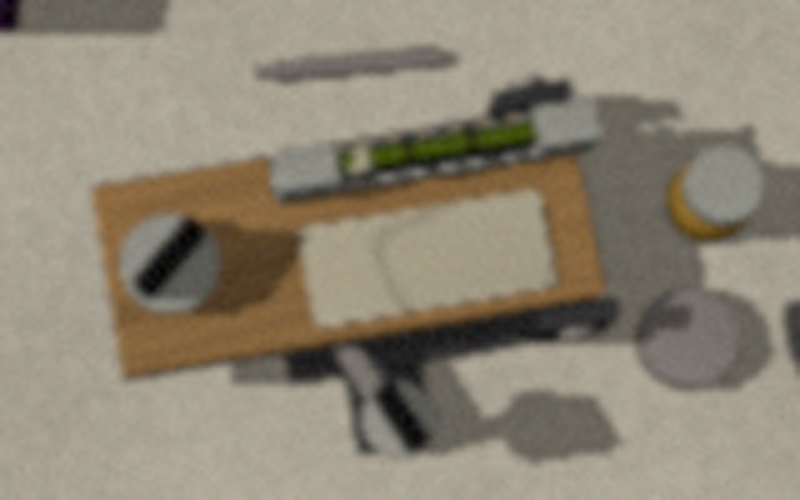

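View pics/sc0.png

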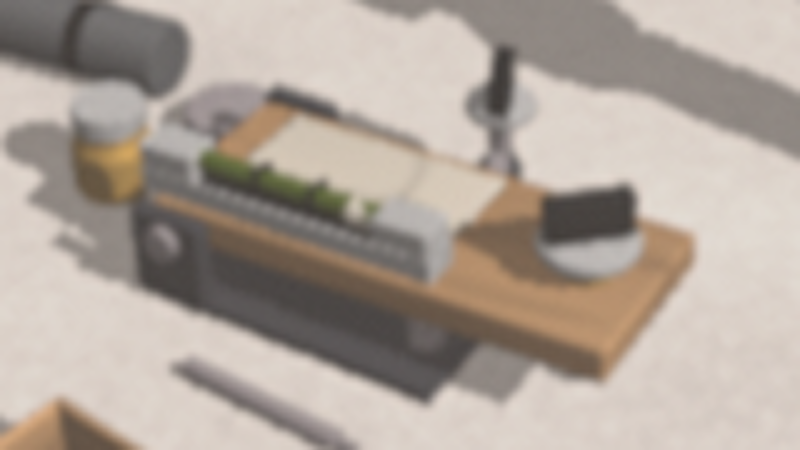

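The crops show the foot bar's top face running from crop (143,290) to (200,222) and the catch bar's from (381,385) to (423,445). The board corners are visible in both views, so I can fit the stand pose.

```bash
cat > fit.py <<'E'
from h import *
from scipy.optimize import least_squares
T=lambda u,v:((u+.5)/5-.5+260,(v+.5)/5-.5+145)
S=lambda u,v:((u+.5)/5-.5+220,(v+.5)/5-.5+160)
top=lambda x,y:(x,y,.064+.0375*(y+.12))
obs=[("top",T(94,185),top(.06,.16)),("top",T(124,377),top(-.06,.16)),("top",T(605,298),top(-.06,-.14)),
("top",T(171,256),(0,.12,.127)),("top",T(402,416),(-.115,0,.109)),("top",T(170,264),(0,.12,.097)),
("scene",S(693,238),top(-.06,.16)),("scene",S(606,355),top(.06,.16)),("scene",S(502,55),(-.115,0,.107)),
("scene",S(588,202),(0,.12,.121)),("scene",S(502,106),(-.115,0,.079))]
def W(p,X):
    c,s=np.cos(p[2]),np.sin(p[2]); x,y,z=X; return np.array([p[0]+c*x-s*y,p[1]+s*x+c*y,z+.0005])
f=lambda p:np.concatenate([proj(n,W(p,X))[0]-uv for n,uv,X in obs])
r=least_squares(f,[.57,-.05,.16],loss="soft_l1"); p=r.x
if __name__=="__main__":
    print("stand",p,"\n",f(p).reshape(-1,2).round(1).tolist())
    print("catch",W(p,(-.115,0,.094)),"foot",W(p,(0,.12,.112)))
    for a,b,z in((T(143,290),T(200,222),.127),(T(381,385),T(423,445),.109)):
        A,B=back("top",a,z),back("top",b,z); d=B-A; print("bar mid",(A+B)/2,"len",np.hypot(*d[:2]),"ang",np.arctan2(d[1],d[0]))
E
python3 fit.py
```

```text
stand [ 0.56836635 -0.04681493  0.14987135] 
 [[-0.3, -0.2], [-0.3, -0.1], [1.0, -0.2], [-0.8, -0.6], [0.3, 0.1], [0.0, -0.4], [1.0, -1.4], [-0.7, -0.5], [0.1, 1.0], [0.6, -0.5], [-0.1, -1.6]]
catch [ 0.45465546 -0.06398569  0.0945    ] foot [0.55044904 0.0718399  0.1125    ]
bar mid [0.54864119 0.06919409 0.127     ] len 0.05180047594828455 ang -0.7008779758055672
bar mid [ 0.45551591 -0.06312995  0.109     ] len 0.04250284560890379 ang -2.555797457262309
```

```bash
python3 -m jog '[[0,0,-0.2,0.28],[0,0,0,0.28]]' 100 60
```

```text
t: 0.3
tcp_pos: [0.2441, 0.5483, 0.2419]
ee_rot: [3.141, -0.0, 2.424]
ft_force: [-0.8, 0.4, 0.0]
gripper_width: 0.0858
finger_force: 0.0
```

```bash
python3 -m jog '[[0,0,0,0.28],[0,0,0,0.28],[0,0,0,0.28],[0,0,0,0.28],[0,0,0,0.28],[0,0,0,0.28],[0,0,0,0.28],[0,0,0,0.28],[0,0,0,0.28],[0,0,0,0.28]]' 60; python3 -m jog '[[0,0,0,0.28],[0,0,0,0.28],[0,0,0,0.15],[0,0,0,0],[0,0,0,0]]'; cat > togo.py <<'E'
import sys; from h import *
s=state(); x,y,z,yaw=map(float,sys.argv[1:5]); w=s["ee_rot"][2]; d=np.array([x,y,z])-s["tcp_pos"]
c,q=np.cos(w),np.sin(w); print("t",s["t"],"tcp",s["tcp_pos"].round(4),"yaw",w.round(3),"q",s["joint_positions"].round(2))
print("units x,y,z,roll",(np.array([c*d[0]+q*d[1],q*d[0]-c*d[1],-d[2]])/.05).round(3),round(-np.degrees((yaw-w+np.pi)%(2*np.pi)-np.pi)/30,3),"F",s["ft_force"].round(1),"M",s["torque"].round(2))
E
python3 togo.py .4553 -.0638 .16 .586
```

```text
t: 1.3
tcp_pos: [0.2847, 0.5256, 0.2408]
ee_rot: [-3.096, 0.003, 1.051]
ft_force: [1.0, -0.2, 0.7]
gripper_width: 0.051
finger_force: 0.0
t: 1.8
tcp_pos: [0.3627, 0.4642, 0.2411]
ee_rot: [-3.015, 0.032, 0.838]
ft_force: [-0.1, -0.1, 0.3]
gripper_width: 0.0512
finger_force: 0.0
t 1.8 tcp [0.3627 0.4642 0.2411] yaw 0.838 q [ 0.84  0.32 -0.03  1.26  0.13  3.14]
units x,y,z,roll [-6.609  8.442  1.621] 0.481 F [-0.1 -0.1  0.3] M [-0.03 -0.14  0.01]
```

```bash
python3 -m jog '[[0,0,0,-0.2],[0,0,0,-0.2],[-0.55,0.7,0,0],[-0.55,0.7,0,0],[0,0,0,0]]';  python3 togo.py .4553 -.0638 .16 .586
```

```text
t: 2.3
tcp_pos: [0.3949, 0.3793, 0.232]
ee_rot: [-3.013, 0.007, 1.045]
ft_force: [0.1, 1.5, -0.4]
gripper_width: 0.0514
finger_force: 0.0
t 2.3 tcp [0.3949 0.3793 0.232 ] yaw 1.045 q [ 0.69  0.26 -0.13  1.24  0.12  2.79]
units x,y,z,roll [-7.058  5.494  1.441] 0.876 F [ 0.1  1.5 -0.4] M [ 0.01 -0.11 -0.03]
```

Running into the joint 6 limit left the tool tilted about 7°. The mirror move, against the lower joint 6 limit in the same area, should take the tilt out, so I'll go back there and do that.

```bash
python3 -m jog '[[0.29,-0.7,0,0],[0.29,-0.7,0,0],[0.29,-0.7,0,0],[0.29,-0.7,0,0],[0.29,-0.7,0,0],[0,0,0,-0.28],[0,0,0,-0.28],[0,0,0,-0.28],[0,0,0,-0.28],[0,0,0,-0.28]]'
python3 -m jog '[[0,0,0,-0.28],[0,0,0,-0.28],[0,0,0,-0.28],[0,0,0,-0.28],[0,0,0,-0.28],[0,0,0,-0.28],[0,0,0,-0.28],[0,0,0,-0.28],[0,0,0,-0.28],[0,0,0,-0.28]]'
python3 -m jog '[[0,0,0,-0.28],[0,0,0,-0.28],[0,0,0,-0.28],[0,0,0,-0.28],[0,0,0,-0.28],[0,0,0,-0.28],[0,0,0,-0.28],[0,0,0,-0.28],[0,0,0,-0.28],[0,0,0,-0.28]]' | grep ee
python3 -m jog '[[0,0,0,-0.28],[0,0,0,-0.28],[0,0,0,-0.28],[0,0,0,-0.28],[0,0,0,-0.28],[0,0,0,-0.28],[0,0,0,-0.28],[0,0,0,-0.28],[0,0,0,-0.28],[0,0,0,-0.28]]' |grep ee
python3 togo.py .4553 -.0638 .16 .586
```

```text
t: 3.3
tcp_pos: [0.2793, 0.5332, 0.2549]
ee_rot: [-3.043, -0.084, 1.784]
ft_force: [0.2, 1.3, -0.3]
gripper_width: 0.0513
finger_force: 0.0
t: 4.3
tcp_pos: [0.2794, 0.5331, 0.255]
ee_rot: [3.067, -0.107, -3.025]
ft_force: [0.7, -0.4, 0.2]
gripper_width: 0.0511
finger_force: 0.0
ee_rot: [3.027, 0.062, -1.567]
ee_rot: [-3.091, 0.12, -0.094]
t 6.3 tcp [0.2794 0.5331 0.2549] yaw -0.094 q [ 1.02  0.31  0.    1.27  0.13 -2.03]
units x,y,z,roll [ 4.623 11.555  1.899] -1.299 F [-0.4  0.5  0.4] M [-0.11 -0.1   0.01]
```

```bash
cat >> togo.py <<'E'
from scipy.spatial.transform import Rotation as Ro
tz=Ro.from_euler("xyz",s["ee_rot"]).as_matrix()[:,2]; print("tilt xy",tz[:2].round(4))
E
python3 -m jog '[[0,0,0,-0.28],[0,0,0,-0.28],[0,0,0,-0.28],[0,0,0,-0.28],[0,0,0,-0.28],[0,0,0,-0.28],[0,0,0,-0.28],[0,0,0,-0.28],[0,0,0,-0.28]]' |grep ee
python3 togo.py .4553 -.0638 .16 .586
python3 -m jog '[[0,0,0,-0.28]]' |grep ee
python3 togo.py .4553 -.0638 .16 .586
```

```text
ee_rot: [-3.059, -0.015, 1.123]
t 7.2 tcp [0.2351 0.5561 0.2545] yaw 1.123 q [ 1.13  0.3  -0.02  1.24  0.08 -3.14]
units x,y,z,roll [-9.272  9.335  1.891] 1.026 F [-0.8  0.7 -0.2] M [-0.03 -0.04  0.02]
tilt xy [-0.0675  0.0489]
ee_rot: [-3.094, -0.027, 1.21]
t 7.3 tcp [0.1972 0.5706 0.2547] yaw 1.21 q [ 1.21  0.29 -0.03  1.23  0.05 -3.14]
units x,y,z,roll [-10.05    9.307   1.895] 1.192 F [-0.8  2.2 -0.3] M [ 0.01 -0.04 -0.04]
tilt xy [-0.0355  0.0419]
```

```bash

python3 -m jog '[[0,0,0,0.28],[0,0,0,0.28],[0,0,0,0.28],[0,0,0,0.28],[0,0,0,0.28],[0,0,0,0.28],[0,0,0,0]]' |grep ee
python3 togo.py .43 .25 .25 1.0
```

```text
ee_rot: [-3.09, 0.022, 0.33]
t 8.0 tcp [0.1973 0.57   0.2548] yaw 0.33 q [ 1.21  0.29 -0.03  1.23  0.05 -2.26]
units x,y,z,roll [2.326 7.564 0.096] -1.279 F [-1.4 -0.4 -0.1] M [-0.08 -0.08 -0.04]
tilt xy [-0.0369  0.0414]
```

```bash

python3 -m jog '[[0.26,0.84,0,0],[0.26,0.84,0,0],[0.26,0.84,0,0],[0.26,0.84,0,0],[0.26,0.84,0,0],[0.26,0.84,0,0],[0.26,0.84,0,0],[0.26,0.84,0,0],[0.26,0.84,0,0],[0,0,0,0]]' |grep ee
python3 togo.py .43 .25 .25 1.0
```

```text
ee_rot: [-3.092, 0.021, 0.327]
t 9.0 tcp [0.4331 0.2466 0.233 ] yaw 0.327 q [ 0.48  0.13 -0.27  1.18  0.05 -2.99]
units x,y,z,roll [-0.037 -0.083 -0.341] -1.285 F [-0.3  0.5 -0.4] M [-0.04  0.   -0.03]
tilt xy [-0.0354  0.0401]
```

```bash

python3 -m jog '[[0,0,0,-0.28],[0,0,0,-0.28]]' |grep ee
python3 togo.py .43 .25 .25 1.0
python3 -m jog '[[0,0,0,-0.2]]' |grep ee
python3 togo.py .43 .25 .25 1.0
```

```text
ee_rot: [-3.118, 0.006, 0.572]
t 9.2 tcp [0.4144 0.2762 0.2331] yaw 0.572 q [ 0.57  0.13 -0.28  1.17  0.02 -3.14]
units x,y,z,roll [-0.022  0.609 -0.338] -0.817 F [-0.4  0.6 -0.1] M [ 0.07  0.03 -0.01]
tilt xy [-0.0177  0.0167]
ee_rot: [-3.139, 0.003, 0.646]
t 9.3 tcp [0.3966 0.3    0.2332] yaw 0.646 q [ 0.65  0.12 -0.28  1.17  0.   -3.14]
units x,y,z,roll [-0.068  1.201 -0.335] -0.676 F [ 0.1  0.3 -0. ] M [-0.03  0.03 -0.08]
tilt xy [-0.004  -0.0001]
```

```bash

python3 -m jog '[[0,0,0,0.28],[0,0,0,0.28],[0,0,0,0.28],[0,0,0,0.28],[0,0,0,0.28],[0,0,0,0.28],[0,0,0,0.28],[0,0,0,0.28],[0,0,0,0.28],[0,0,0,0.28]]' |grep ee
python3 -m jog '[[0,0,0,0.28],[0,0,0,0.28],[0,0,0,0.28],[0,0,0,0.28],[0,0,0,0.28],[0,0,0,0.28],[0,0,0,0.28],[0,0,0,0.28],[0,0,0,0.28],[0,0,0,0.28]]' |grep ee
python3 -m jog '[[0,0,0,0.25],[0,0,0,0.25],[0,0,0,0]]' |grep ee
python3 togo.py .4553 -.0638 .16 -2.556
```

```text
ee_rot: [3.138, 0.003, -0.825]
ee_rot: [3.138, -0.003, -2.291]
ee_rot: [3.139, -0.004, -2.548]
t 11.6 tcp [0.3964 0.2997 0.2332] yaw -2.548 q [ 0.65  0.12 -0.28  1.17  0.    0.05]
units x,y,z,roll [ 3.09  -6.685  1.464] 0.015 F [-1.1  0.2  0.5] M [-0.01 -0.05 -0.01]
tilt xy [-0.0048 -0.0001]
```

```bash

python3 -m jog '[[0.34,-0.74,0,0],[0.34,-0.74,0,0],[0.34,-0.74,0,0],[0.34,-0.74,0,0],[0.34,-0.74,0,0],[0.34,-0.74,0,0],[0.34,-0.74,0.3,0],[0.34,-0.74,0.4,0],[0.34,-0.74,0.5,0],[0,0,0,0]]' |grep ee
python3 togo.py .4553 -.0638 .15 -2.556
python3 - <<'E'
from h import *
cv2.imwrite("pics/s1.png",cv2.resize(get_image("scene")[130:250,230:390,::-1],None,fx=5,fy=5,interpolation=cv2.INTER_CUBIC))
E
```

```text
ee_rot: [3.138, -0.008, -2.551]
t 12.6 tcp [ 0.4536 -0.0663  0.1704] yaw -2.551 q [-0.14  0.09 -0.47  1.02 -0.   -0.73]
units x,y,z,roll [-0.056  0.022  0.407] 0.009 F [-0.3  0.1 -0.3] M [0.04 0.01 0.02]
tilt xy [-0.0084 -0.0012]
```

View pics/s1.png

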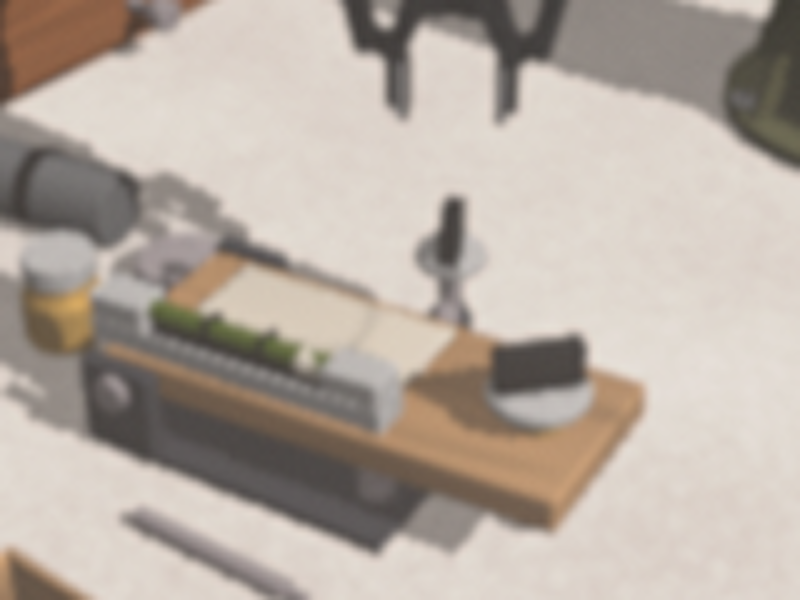

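The fingers, at crop (400,120) and (500,120), straddle the catch bar at (453,225). I'll descend.

```bash

python3 -m jog '[[-0.05,0.02,0.4,0],[0,0,0.4,0],[0,0,0.4,0],[0,0,0.3,0],[0,0,0.15,0],[0,0,0,0]]'
python3 togo.py .4553 -.0638 .086 -2.556
python3 -m jog '[[0,0,0,0],[0,0,0,0],[0,0,0,0],[0,0,0,0],[0,0,0,0],[0,0,0,0]]' 0 30
python3 togo.py .4553 -.0638 .086 -2.556
```

```text
t: 13.25
tcp_pos: [0.4557, -0.06, 0.0903]
ee_rot: [3.139, -0.005, -2.549]
ft_force: [0.6, -0.1, 0.9]
gripper_width: 0.0513
finger_force: 0.0
t 13.25 tcp [ 0.4557 -0.06    0.0903] yaw -2.549 q [-0.13  0.17 -0.58  0.83 -0.   -0.72]
units x,y,z,roll [ 0.049 -0.058  0.087] 0.014 F [ 0.6 -0.1  0.9] M [0.02 0.01 0.01]
tilt xy [-0.0056 -0.0001]
t: 13.85
tcp_pos: [0.4577, -0.0621, 0.0918]
ee_rot: [-3.141, -0.002, -2.553]
ft_force: [1.3, -4.1, 6.1]
gripper_width: 0.0128
finger_force: 34.4
t 13.85 tcp [ 0.4577 -0.0621  0.0918] yaw -2.553 q [-0.13  0.17 -0.58  0.83 -0.   -0.72]
units x,y,z,roll [ 0.059 -0.001  0.115] 0.007 F [ 1.3 -4.1  6.1] M [-0.77 -0.42  0.08]
tilt xy [-0.0014 -0.0021]
```

```bash

python3 -m jog '[[0.02,-0.03,0,-0.1],[0,0,0,-0.2],[0,0,0,-0.2],[0,0,0,-0.2],[0,0,0,-0.2],[0,0,0,0]]'
python3 togo.py .4553 -.0638 .086 -1.692
python3 -m jog '[[0,0,0,-0.2],[0,0,0,-0.2],[0,0,0,-0.2],[0,0,0,0]]'
python3 togo.py .4553 -.0638 .086 -1.692
```

```text
t: 14.45
tcp_pos: [0.4572, -0.0619, 0.0917]
ee_rot: [3.138, 0.001, -2.078]
ft_force: [0.7, 3.3, 8.6]
gripper_width: 0.0134
finger_force: 34.8
t 14.45 tcp [ 0.4572 -0.0619  0.0917] yaw -2.078 q [-0.14  0.17 -0.58  0.83  0.   -1.2 ]
units x,y,z,roll [0.052 0.014 0.114] -0.737 F [0.7 3.3 8.6] M [ 0.7  -0.06  0.09]
tilt xy [-0.0022  0.0026]
t: 14.85
tcp_pos: [0.4567, -0.0617, 0.0917]
ee_rot: [3.138, 0.002, -1.764]
ft_force: [-0.1, 4.0, 11.0]
gripper_width: 0.0133
finger_force: 35.1
t 14.85 tcp [ 0.4567 -0.0617  0.0917] yaw -1.764 q [-0.14  0.17 -0.58  0.83  0.   -1.51]
units x,y,z,roll [0.046 0.02  0.114] -0.137 F [-0.1  4.  11. ] M [0.74 0.21 0.07]
tilt xy [-0.0029  0.0028]
```

```bash

python3 -m jog '[[0,0,-0.03,-0.14],[0,0,0,-0.1],[0,0,0,0],[0,0,0,0]]'
python3 togo.py .4553 -.0638 .086 -1.692
python3 -m jog '[[0,0,0,-0.1],[0,0,0,-0.1],[0,0,0,0],[0,0,0,0]]' |grep XX
python3 togo.py .4553 -.0638 .086 -1.692
```

```text
t: 15.25
tcp_pos: [0.4565, -0.0617, 0.0918]
ee_rot: [3.138, 0.003, -1.642]
ft_force: [4.2, 3.1, -3.3]
gripper_width: 0.0128
finger_force: 40.9
t 15.25 tcp [ 0.4565 -0.0617  0.0918] yaw -1.642 q [-0.14  0.17 -0.58  0.83  0.   -1.64]
units x,y,z,roll [0.044 0.02  0.117] 0.095 F [ 4.2  3.1 -3.3] M [ 0.71 -0.82 -0.79]
tilt xy [-0.0038  0.0032]
t 15.65 tcp [ 0.4565 -0.0617  0.092 ] yaw -1.542 q [-0.14  0.17 -0.58  0.83  0.   -1.74]
units x,y,z,roll [0.041 0.025 0.12 ] 0.287 F [ 3.3  4.2 -2.2] M [ 0.88 -0.73 -2.48]
tilt xy [-0.0037  0.0037]
```

End stop reached: the moment rose from 0.07 to 2.5 N m. I'll relieve the torque, release and rise.

```bash

python3 -m jog '[[0,0,0,0.15],[0,0,0,0.12],[0,0,0,0]]' |grep XX
python3 togo.py .4553 -.0638 .086 -1.692
python3 -m jog '[[0,0,0,0],[0,0,0,0],[0,0,0,0],[0,0,-0.2,0],[0,0,-0.4,0],[0,0,-0.8,0],[0,0,-0.8,0],[0,0,-0.3,0],[0,0,0,0]]' 40
python3 togo.py .5503 .072 .2 2.44
python3 - <<'E'
from h import *
cv2.imwrite("pics/t2.png",cv2.resize(get_image("top")[145:245,260:420,::-1],None,fx=5,fy=5,interpolation=cv2.INTER_CUBIC))
cv2.imwrite("pics/s2.png",cv2.resize(get_image("scene")[130:250,230:390,::-1],None,fx=5,fy=5,interpolation=cv2.INTER_CUBIC))
E
```

```text
t 15.95 tcp [ 0.4565 -0.0617  0.0918] yaw -1.679 q [-0.14  0.17 -0.58  0.83  0.   -1.6 ]
units x,y,z,roll [0.045 0.019 0.116] 0.025 F [ 3.7  3.  -4.4] M [ 0.63 -0.9  -0.07]
tilt xy [-0.0038  0.0031]
t: 16.85
tcp_pos: [0.4585, -0.0633, 0.2205]
ee_rot: [-3.14, -0.001, -1.678]
ft_force: [0.2, 0.4, 0.6]
gripper_width: 0.034
finger_force: 0.0
t 16.85 tcp [ 0.4585 -0.0633  0.2205] yaw -1.678 q [-0.14  0.06 -0.38  1.13 -0.   -1.6 ]
units x,y,z,roll [-2.887 -1.535  0.41 ] 4.135 F [0.2 0.4 0.6] M [-0.03 -0.03 -0.  ]
tilt xy [ 0.001  -0.0013]
```

View pics/s2.png

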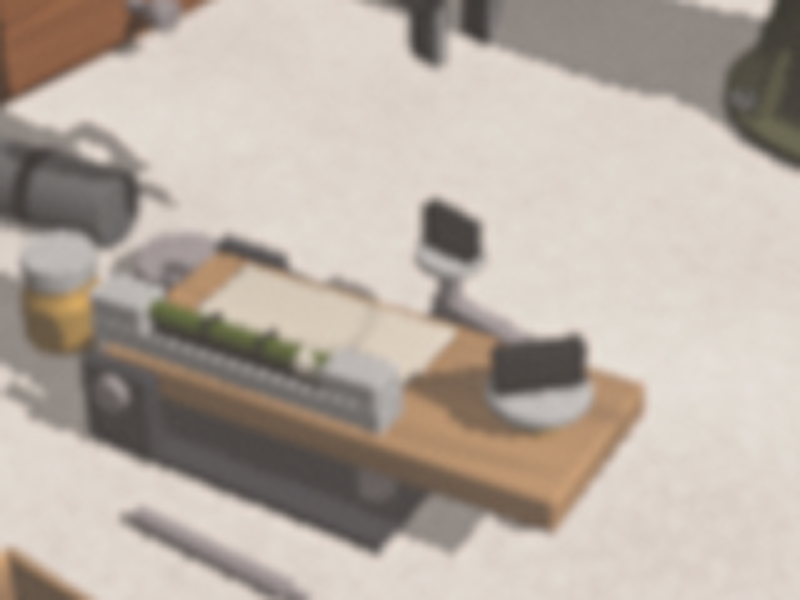

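The picture shows the catch bar turned broadside at (450,235), with its arm swung clear at (490,315). Next is the foot knob.

```bash

python3 -m jog '[[0,0,0,0.28],[0,0,0,0.28],[0,0,0,0.28],[0,0,0,0.28],[0,0,0,0.28],[0,0,0,0.28],[0,0,0,0.28],[0,0,0,0.28],[0,0,0,0.28],[0,0,0,0.28]]' 60 |grep ee
python3 -m jog '[[0,0,0,0.28],[0,0,0,0.28],[0,0,0,0.28],[0,0,0,0.28],[0,0,0,0.21],[0,0,0,0]]' |grep ee
python3 togo.py .5503 .072 .17 2.44
```

```text
ee_rot: [-3.141, -0.008, 3.133]
ee_rot: [-3.137, -0.006, 2.443]
t 18.55 tcp [ 0.4555 -0.0629  0.2155] yaw 2.443 q [-0.14  0.06 -0.39  1.13 -0.    0.56]
units x,y,z,roll [0.284 3.286 0.91 ] 0.005 F [0.  0.7 0.6] M [-0.01 -0.01 -0.03]
tilt xy [-0.0076 -0.0002]
```

```bash

python3 -m jog '[[0.04,0.47,0,0],[0.04,0.47,0,0],[0.04,0.47,0,0],[0.04,0.47,0,0],[0.04,0.47,0.2,0],[0.04,0.47,0.3,0],[0.04,0.47,0.3,0],[0,0,0,0],[0,0,0,0]]' |grep ee
python3 togo.py .5503 .072 .105 2.44
python3 - <<'E'
from h import *
a=get_image("scene")[130:250,230:390,::-1];b=get_image("top")[145:245,260:420,::-1]
cv2.imwrite("pics/s3.png",cv2.resize(cv2.vconcat([a,b]),None,fx=2.7,fy=2.7,interpolation=cv2.INTER_CUBIC))
E
```

```text
ee_rot: [-3.136, -0.005, 2.446]
t 19.45 tcp [0.5504 0.0719 0.1753] yaw 2.446 q [ 0.13  0.26 -0.24  1.07 -0.    0.83]
units x,y,z,roll [0.003 0.    1.405] 0.011 F [ 0.3 -0.3  0.2] M [-0.02  0.    0.07]
tilt xy [-0.0077 -0.0013]
```

View pics/s3.png

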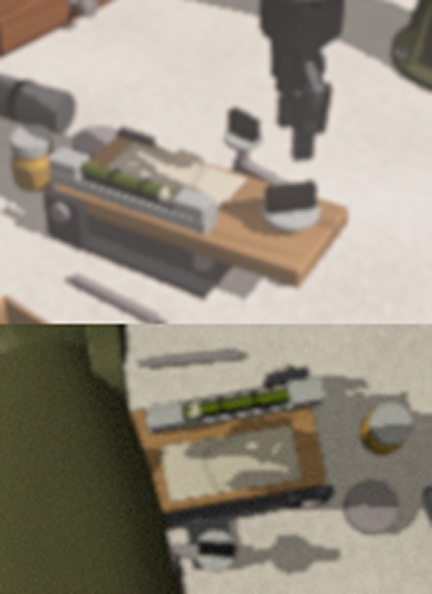

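In the scene view the gripper hangs just above the foot knob, with the front tip at (303,155) and the bar at (292,195). The vial stays visible in both views. I'll descend and grip.

```bash

python3 -m jog '[[0,0,0.4,0],[0,0,0.3,0],[0,0,0.3,0],[0,0,0.2,0],[0,0,0.18,0],[0,0,0,0],[0,0,0,0]]'
python3 togo.py .5503 .072 .105 2.44
python3 -m jog '[[0,0,0,0],[0,0,0,0],[0,0,0,0],[0,0,0,0],[0,0,0,0],[0,0,0,0]]' 0 80
python3 togo.py .5503 .072 .105 2.44
```

```text
t: 20.25
tcp_pos: [0.5514, 0.0717, 0.1079]
ee_rot: [-3.138, -0.003, 2.443]
ft_force: [-0.4, 0.2, -0.7]
gripper_width: 0.0514
finger_force: 0.0
t 20.25 tcp [0.5514 0.0717 0.1079] yaw 2.443 q [ 0.13  0.32 -0.34  0.92 -0.    0.83]
units x,y,z,roll [ 0.021 -0.009  0.059] 0.005 F [-0.4  0.2 -0.7] M [ 0.03 -0.    0.  ]
tilt xy [-0.0043 -0.0006]
t: 20.85
tcp_pos: [0.5513, 0.0717, 0.1077]
ee_rot: [-3.138, -0.003, 2.443]
ft_force: [-0.7, -2.2, 1.7]
gripper_width: 0.0117
finger_force: 81.4
t 20.85 tcp [0.5513 0.0717 0.1077] yaw 2.443 q [ 0.13  0.32 -0.34  0.92 -0.    0.83]
units x,y,z,roll [ 0.019 -0.007  0.055] 0.005 F [-0.7 -2.2  1.7] M [-0.26  0.02 -0.07]
tilt xy [-0.0044 -0.0009]
```

```bash

python3 -m jog '[[0,0,0.03,0],[0,0,0.03,0],[0,0,0,0]]' | egrep 'pos|ft'
python3 -m jog '[[0,0,0.03,0],[0,0,0,0],[0,0,0,0]]' | egrep 'pos|ft'
python3 -m jog '[[0,0,0.03,0],[0,0,0,0],[0,0,0,0]]' | egrep 'pos|ft'
```

```text
tcp_pos: [0.5511, 0.0724, 0.1046]
ft_force: [-3.2, 1.1, 4.5]
tcp_pos: [0.5511, 0.0726, 0.1034]
ft_force: [-3.7, 1.7, 7.1]
tcp_pos: [0.551, 0.0729, 0.1022]
ft_force: [-5.1, 2.7, 9.7]
```

```bash

python3 -m jog '[[0,0,0.03,0],[0,0,0,0],[0,0,0,0]]' | egrep 'pos|ft'
python3 -m jog '[[0,0,0.03,0],[0,0,0,0],[0,0,0,0]]' | egrep 'pos|ft'
python3 togo.py .5503 .072 .105 2.44
```

```text
tcp_pos: [0.5511, 0.0729, 0.1019]
ft_force: [-8.1, 2.0, 18.9]
tcp_pos: [0.5512, 0.0729, 0.1017]
ft_force: [-12.4, 2.0, 29.8]
t 22.35 tcp [0.5512 0.0729 0.1017] yaw 2.444 q [ 0.13  0.32 -0.35  0.91  0.    0.83]
units x,y,z,roll [ 0.002 -0.026 -0.065] 0.008 F [-12.4   2.   29.8] M [-0.15  2.35  0.04]
tilt xy [-0.0031  0.0013]
```

Foot contact came at about z = 0.102, after roughly 6 mm of travel. I'll ease the press to about 16 N and measure the bubble before turning.

```bash
cat > bub.py <<'E'
from h import *
import sys
def strip(n,A,B,N=8,ext=1.6,L=240,w=9):
    # image strip along the line ring A -> ring B (coordinate -19..19 mm, + towards foot knob)
    im=np.mean([get_image(n).astype(np.float32) for _ in range(N)],0)
    A,B=np.array(A),np.array(B); m=(A+B)/2; d=(B-A)/2; nrm=np.array([-d[1],d[0]])/np.hypot(*d)
    s=np.linspace(-3.2,3.2,L); o=np.linspace(-3,3,w*2+1)
    P=m+s[:,None,None]*d+o[None,:,None]*nrm
    return s*19,cv2.remap(im,P[...,0].astype(np.float32),P[...,1].astype(np.float32),cv2.INTER_CUBIC).transpose(1,0,2)
out=[]
for n,A,B in (("top",(353.2,172.0),(340.6,174.6)),("scene",(272.5,194.2),(284.5,198.6))):
    s,i=strip(n,A,B); out.append(cv2.resize(np.clip(i,0,255).astype(np.uint8)[:,:,::-1],(780,150)))
cv2.imwrite(sys.argv[1],cv2.vconcat(out))
E
python3 -m jog '[[0,0,-0.02,0],[0,0,-0.016,0],[0,0,0,0]]' | egrep 'pos|ft'
python3 bub.py pics/b1.png
```

```text
tcp_pos: [0.5511, 0.0729, 0.102]
ft_force: [-8.1, 2.0, 17.0]
```

View pics/b1.png

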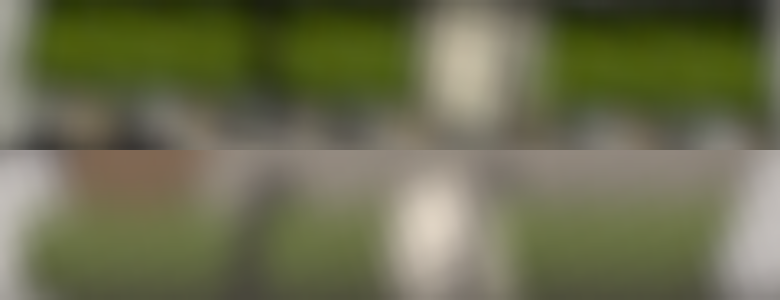

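The strips span ±61 mm. In the top view the rings are at px 265 and 515 and the bubble runs from about 420 to 550, so it sits about +14 mm from centre. The scene view gives about +12 mm. That calls for about 0.7 rad anticlockwise, so I'll turn 0.5 rad first.

```bash

python3 -m jog '[[0,0,0.007,-0.19],[0,0,0.007,-0.19],[0,0,0,0]]' | egrep 'pos|ft|rot'
python3 -m jog '[[0,0,0.007,-0.19],[0,0,0.007,-0.19],[0,0,0,0]]' | egrep 'pos|ft|rot'
python3 -m jog '[[0,0,0.007,-0.19],[0,0,0,0],[0,0,0,0]]' | egrep 'pos|ft|rot'
python3 togo.py .5503 .072 .105 2.44
cat >> bub.py <<'E'
for n,A,B in (("top",(353.2,172.0),(340.6,174.6)),("scene",(272.5,194.2),(284.5,198.6))):
    s,i=strip(n,A,B); r=slice(5,13) if n=="top" else slice(7,15)
    i=i[r].mean(0); b=i[:,2]-0.15*i[:,1]; 
    k=np.abs(s)<50; t=(np.percentile(b[k],15)+b[k].max())/2
    idx=np.where(k&(b>t))[0]; g=i[:,1]; 
    f=lambda lo,hi:s[(s>lo)&(s<hi)][np.argmin(g[(s>lo)&(s<hi)])]
    e=i[:,2]; te=(e.max()+np.percentile(e,15))/2
    L=s[(s<-45)&(e>te)]; Rr=s[(s>45)&(e>te)]
    print(n,"bubble",s[idx[0]].round(1),s[idx[-1]].round(1),"ring dips",f(-26,-13).round(1),f(13,26).round(1),"ends",L.max() if L.size else None,Rr.min() if Rr.size else None)
E
python3 bub.py pics/b2.png
```

```text
tcp_pos: [0.5511, 0.0731, 0.1013]
ee_rot: [-3.141, -0.004, 2.645]
ft_force: [-7.8, 3.5, 16.3]
tcp_pos: [0.5511, 0.0732, 0.1005]
ee_rot: [3.141, -0.004, 2.844]
ft_force: [-7.8, 3.4, 16.5]
tcp_pos: [0.5511, 0.0733, 0.1002]
ee_rot: [3.141, -0.004, 2.942]
ft_force: [-9.3, 3.3, 16.3]
t 24.35 tcp [0.5511 0.0733 0.1002] yaw 2.942 q [ 0.13  0.32 -0.35  0.9   0.    0.33]
units x,y,z,roll [ 0.012 -0.028 -0.096] 0.959 F [-9.3  3.3 16.3] M [0.25 1.04 0.09]
tilt xy [-0.0038  0.0018]
top bubble -4.3 15.0 ring dips -18.6 19.1 ends -57.23849372384938 None
scene bubble -7.9 9.4 ring dips -20.6 15.0 ends -56.729707112970715 54.18577405857741
```

View pics/b2.png

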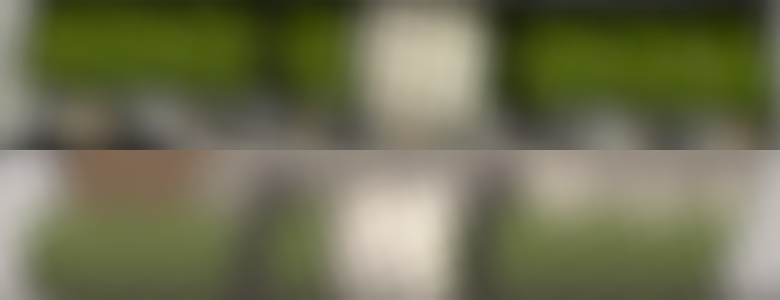

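The bubble now sits at about +5.1 mm in the top view, which is free of parallax along the tube. The scene view reads lower because it looks obliquely. That leaves about 0.26 rad.

```bash

python3 -m jog '[[0,0,0.006,-0.17],[0,0,0.006,-0.17],[0,0,0.006,-0.16],[0,0,0,0],[0,0,0,0]]' | egrep 'pos|ft|rot'
python3 togo.py .5503 .072 .105 2.44
python3 bub.py pics/b3.png
```

```text
tcp_pos: [0.5511, 0.0734, 0.0992]
ee_rot: [3.139, -0.004, -3.079]
ft_force: [-8.5, 4.6, 17.0]
t 26.45 tcp [0.5511 0.0734 0.0992] yaw -3.079 q [ 0.13  0.32 -0.35  0.9   0.    0.07]
units x,y,z,roll [ 0.019 -0.028 -0.115] 1.459 F [-8.5  4.6 17. ] M [0.43 0.83 0.07]
tilt xy [-0.0039  0.0022]
top bubble -8.9 9.9 ring dips -18.1 19.1 ends -57.23849372384938 None
scene bubble -12.0 5.3 ring dips -20.1 14.5 ends -56.220920502092056 54.18577405857741
```

View pics/b3.png

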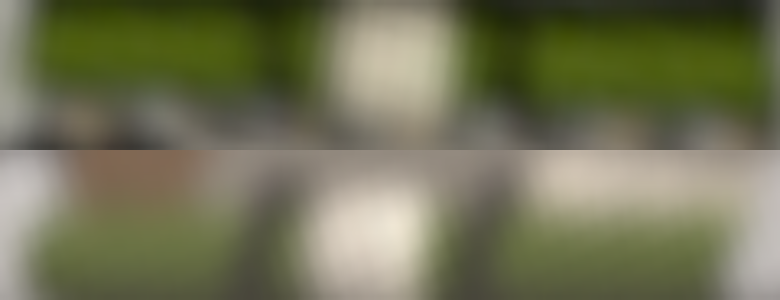

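The bubble is centred in the top view: its centre and the rings' midpoint are both at +0.5 mm. The knob is held at about 17 N down, and its 8.5 mm of travel agrees with the nominal 9 mm for level.

```bash
python3 -c "
from station import *
s=state();print(s['ft_force'],s['finger_force'],s['t']);print(sign_off())"
```

```text
[-8.15645255  4.26185038 15.93059207] 83.02006602287292 28.05
the job is handed in; nothing more can be done
None
```

The job is handed in at 28 s: the catch is turned to its end stop, and the arm still holds the foot knob with about 16 N down and the bubble centred to within about 1 mm; nothing else on the table was moved.

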